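# Clamp a forged bar and torque the nut to the click

## Robot

A 7-joint arm with a two-finger parallel gripper is mounted at the origin on the work surface. World frame = base frame: x ahead of the robot, y to its left, z up, the work surface at z = 0. Lengths are in m, angles in degrees, forces in N, time in s.
With the tool pointing down it reaches from about 0.425 to 0.875 m from the base axis. Payload 4.7 kg.
Tool frame: the origin (TCP) lies midway between the tips of the shut fingers; the grasp point (between the pads) lies env.grip_point_offset behind it (env.grip_point_offset is the distance from the TCP to the grasp point, in m); z points along the fingers, y is the line along which they close (so a half turn about z gives the same grasp; the last joint's range is limited). The gripper opens to 87 mm and grips with 3 to 60 N. Pads are 19 mm wide; open, the fingers measure 117 mm over their backs; the gripper's body (75 mm by 190 mm) begins 51 mm behind the grasp point.
Start: joints at [-62.848, 18.392, -4.016, 83.108, 1.295, 78.541, -3.26], TCP at [0.288, 0.582, 0.223] pointing down, gripper open.
Joint ranges: [-163.93, 163.93], [-17.29, 119.83], [-79.2, 71.16], [3.27, 140.29], [-89.18, 269.18], [5.43, 117.66], [-154.24, 154.24]. Speed limits (degrees/s): [147.25, 147.25, 180, 180, 180, 180, 180].

## Interface

Orientations are given as [roll, pitch, yaw] about the fixed x, y, z axes, in that order (R = Rz(yaw) Ry(pitch) Rx(roll)).
In Python, from cell import env gives the robot as it stands.
- The arm moves only by the shell command python3 -m creep 'ROWS' [FORCE]. ROWS is a JSON object of lists of equal length, an entry for each row: "translation": the shift along the tool's x, y, z in units of 0.08 m (1.0 is 0.08 m), a list of three; "turn": the turn, a rotation vector about the tool's x, y, z in units of 180 degrees (1.0 is 180 degrees), a list of three; "grip": the opening, from 0 (shut) to 1 (fully open). In form: {"translation": [[x, y, z], ...], "turn": [[ax, ay, az], ...], "grip": [grip, ...]}. A call has 1 to 5 rows; each row shifts and turns the commanded pose from where the row before left it, along the tool's axes as they then stand; what a row does not reach is not made up. A row lasts 1/8 s, in which the tool goes at most 62.5 mm and 10.7 degrees, less where a joint would pass 70% of its speed; a pose out of reach is approached as far as the arm can. A call with a number of a shift or a turn outside -1 to 1 is refused whole. A call with a gripper value outside its range is refused whole. The fingers move at their own pace and stop on an object; FORCE is the grip in N (left out, the last holds). Time passes only in rows, so rows that do not move let the fingers close. It gives the time, the measured TCP pose, the force, the opening and the grip force at its end, in the units of the state.
- env.get_obs(): the state, without advancing time (a new reading comes with each control period).
- env.read_camera(name): name is "side" or "top" or "wrist"; returns a dict with "frame" (400x640x3 uint8, red, green, blue), "z_map" (400x640 float32, m along the optical axis (not along the pixel's ray), 0 where there is no reading), "K" (3x3 intrinsics, pixels), "rvec" (rotation vector, rad) and "tvec" (3), from world to camera coordinates, as OpenCV has them. Camera axes: x right, y down, z forward; pixel columns grow to the right and rows downward; lengths in m; the calibration is good to about 2 mm. A picture is of the moment at which its call begins.
- env.sign_off(): hands the job in; it is judged then, once.
The state is a dict: "time_s": time; "qpos": joint angles; "joint_velocities": joint speeds; "effort": joint torques, N m; "tool_pos": TCP position; "tool_rot": TCP orientation; "force": force on the tool from outside, world axes, zero at the start; "wrist_torque": the same for the moment, N m; "grip_width": finger opening in m; "grasp_force": force on a finger pad.
Only numpy, scipy, OpenCV 4.12 (cv2) and the standard library are available. Lean on these libraries where they do the work, as an engineer would, in place of code of your own. Each camera call takes 0.05 s, during which the arm holds its last target. There are 200 camera calls.

## Task

Fix the forged bar in the clamping fixture: first push it fully home, flush against the back fence and tight up to the end stop, then swing the strap clamp round so that its nose lies squarely across the bar. Then tighten the nut by pushing the preset torque wrench that sits on it clockwise (seen from above) until it clicks, and stop there: pushing on past the click overtightens the nut. Leave the wrench on the nut and the other things on the bench where they are.

Things in the scene. Friction and masses are not known exactly. Their poses are not given: they have to be found in the camera images.
- plate: Fixed pale aluminium tooling plate, 190 mm (its x) by 300 mm (its y), 18 mm thick; origin at the centre of its underside. In its frame: back fence, a low steel bar along y, its face to the bar at x = +55 mm, y -125 to +90 mm, top 32 mm above the bench; end stop, a steel block, its face to the bar at y = +100 mm, x +11 to +73 mm, top 40 mm above the bench.
- bar: The loose forged steel bar, dark from the fire, 36 mm (its x) by 160 mm (its y) by 18 mm high, 0.5 to 0.8 kg, lying flat on the plate; origin at the centre of its underside. It starts 10 to 22 mm short of the fence, 35 to 70 mm short of the end stop and up to 7 degrees askew. When home, its long side lies along the fence and its +y end is against the end stop.
- swing (a joint): Angle of the strap clamp about the stud, rad, growing anticlockwise seen from above: 0 when it lies squarely across the bar (nose along the plate's +x), about -2.0 to -2.4 at the start, turned away from the bar. It turns stiffly (0.2 N m) and stays where it is left.
- nose (a point): On top of the strap clamp (dark steel, 32 mm wide, 24 mm over the last 30 mm at its nose, 16 mm thick, turning about the stud), 80 mm from the stud's axis; x axis towards the nose. It reaches 90 mm to the nose and 40 mm to the heel, where a 10 mm screw goes down to the plate. Its underside stays 37.5 mm above the bench, just clear of the bar's top at 36 mm.
- stud (a point): Point on the upright axis of stud, nut and wrench, at (-45, +55) mm in the plate's frame, at the height of the wrench's centre line, 96 mm above the bench. The wrench's round head there is 36 mm across, its top 107 mm above the bench.
- grip (a point): Middle of the black grip of the torque wrench, on its centre line, 175 mm from the stud's axis; its x axis points along the wrench away from the nut. The grip is round, 26 mm in diameter, from 130 to 218 mm from the stud's axis; between it and the head is a bright tube 17 mm in diameter. The wrench lies level, 96 mm above the bench, and starts on the side of the plate's +y axis.
- nut (a joint): How far the nut is run down, rad, growing as it tightens (clockwise from above): about -0.5 to -0.3 at the start, 0 when it is snug. Pushing at the grip it runs with about 3 N. From snug it pulls up a further, unknown 0.05 to 0.35 rad at 6 to 7 N (this joint stays at 0 then); after that it will not turn before the wrench has clicked.
- click (a joint): Break-over of the wrench's handle against its head, rad: 0 at rest; at the set torque, about 13 N pushed at the middle of the grip, the handle gives way (the click): its resistance falls to under half as it moves up to 0.08 rad, where it stops solid. It springs back to 0 when let go.
- overturn (a joint): How far the nut has been overtightened, rad: 0 unless the handle is pushed on solid past its click with more than about 20 N at the grip; it does not go back.
- step_block: Small bright steel step block, 30 by 50 mm and 30 mm high, loose on the plate near its corner at -x, -y; not needed.
- spare_strap: Spare strap, 110 by 30 by 15 mm, lying on the bench beyond the end-stop edge of the plate; not needed.
- hammer: Hammer lying on the bench at the left; not needed.
- file: Flat file with a wooden handle, 300 mm long, lying on the bench at the right; not needed.
- lump_a: Rough lump of raw steel about 60 mm across, on the bench behind the plate; not needed.
- lump_b: Rough lump of raw steel about 75 mm across, on the bench at the right; not needed.
- brush: Brush lying on the bench behind the plate; not needed.
There are look-alikes about, which are no part of the job. Leave any yellow look-alike of the bar alone.

How it is judged:
By the outcome, as a careful person would: the job done as asked, in the order asked, and still so for the second after the job is handed in, with the robot touching nothing.
It also fails if it takes over 72 s, if anything falls off the work surface, if the arm or the gripper's body presses on something with over 40 N, if the wrist force passes 120 N, or if a joint passes its speed limit or range.

## Working session

There is one attempt and no reset: what is moved stays moved. The work goes in short steps, Python scripts to look and compute and a shell command to move; the robot and the scene stay as the last step left them, time stands still between calls to the robot, and variables do not carry over. Pictures are saved under pics/ and viewed, at most 11 in all, crops included, and the job is handed in when it is done.

```bash
ls; mkdir -p pics
python3 - <<'E'
from cell import env
import cv2,numpy as np
o=env.get_obs();print({k:np.round(v,3).tolist() for k,v in o.items()},env.grip_point_offset)
for n in("top","side"):
    c=env.read_camera(n);cv2.imwrite(f"pics/{n}0.png",c["frame"][:,:,::-1]);np.savez(f"{n}0.npz",**c)
    R=cv2.Rodrigues(c["rvec"])[0];print(n,(-R.T@c["tvec"]).round(3),R.round(2).tolist(),c["K"].tolist())
E
```

```text
pics
{'time_s': 0.0, 'qpos': [-62.849, 18.438, -4.015, 83.173, 1.297, 78.541, -3.26], 'joint_velocities': [-0.023, -0.018, -0.063, 0.071, -0.06, -0.076, -0.024], 'effort': [-0.0, -49.127, -0.404, -31.253, -0.064, 0.044, 0.0], 'tool_pos': [0.288, 0.582, 0.221], 'tool_rot': [-179.893, 0.007, 153.658], 'force': [-0.231, -0.448, -0.694], 'wrist_torque': [-0.01, 0.016, 0.051], 'grasp_force': 0.0, 'grip_width': 0.087} 0.0187
top [0.506 0.02  1.729] [[0.0, -1.0, -0.01], [-1.0, -0.0, -0.05], [0.05, 0.01, -1.0]] [[512.8178665091574, 0.0, 318.4617273686554], [0.0, 512.8178665091574, 190.770856317446], [0.0, 0.0, 1.0]]
side [-0.028 -0.546  0.93 ] [[0.7, -0.72, 0.01], [-0.51, -0.5, -0.7], [0.5, 0.48, -0.72]] [[403.4551993896024, 0.0, 320.2505694534454], [0.0, 403.4551993896024, 198.12788767081912], [0.0, 0.0, 1.0]]
```

View pics/top0.png

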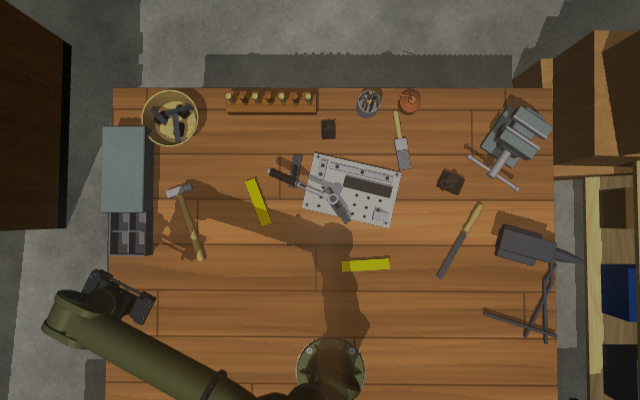

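View pics/side0.png

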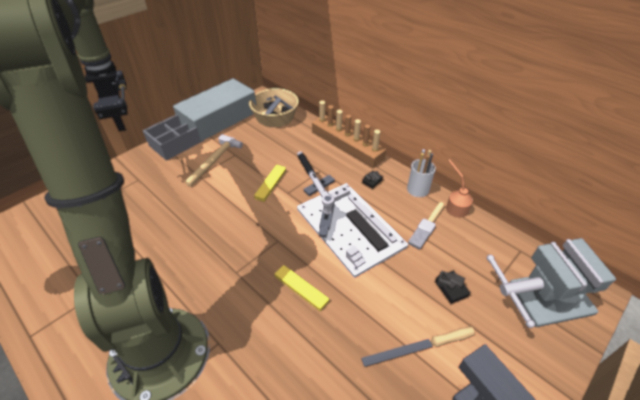

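The top view shows the plate around (351,190), with the dark bar at (368,184), the wrench grip at (280,174), the strap clamp at (342,208) and the step block at (380,210). Two yellow look-alikes lie at (258,201) and (366,264). The dark bar on the plate is the one meant. I'll enlarge this area and measure it.

```bash
cat > h.py <<'E'
import numpy as np,cv2
def world(c,u,v,z):
    "pixel -> world point on plane of height z"
    R=cv2.Rodrigues(c["rvec"])[0];p=-R.T@c["tvec"].ravel()
    d=R.T@np.linalg.inv(c["K"])@np.array([u,v,1.]);return p+d*(z-p[2])/d[2]
def cloud(c):
    R=cv2.Rodrigues(c["rvec"])[0];z=c["z_map"];v,u=np.mgrid[:z.shape[0],:z.shape[1]]
    P=np.stack([u,v,np.ones_like(u)],-1)@np.linalg.inv(c["K"]).T*z[...,None]
    return (P-c["tvec"].ravel())@R
def pix(c,P): return cv2.projectPoints(np.array(P,float).reshape(-1,3),c["rvec"],c["tvec"],c["K"],None)[0].reshape(-1,2)
E
python3 - <<'E'
from h import *
c=np.load("top0.npz");W=cloud(c);f=c["frame"].astype(int)
im=c["frame"][140:240,255:415,::-1];cv2.imwrite("pics/crop0.png",cv2.resize(im,None,fx=5,fy=5,interpolation=cv2.INTER_CUBIC))
m=np.zeros(f.shape[:2],bool);m[140:240,255:415]=1
h=W[...,2]
# plate mask
sat=f.max(2)-f.min(2)
pm=m&(h>.010)&(h<.05)&(abs(W[...,0]-.5)<.25)
n,l,s,_=cv2.connectedComponentsWithStats(pm.astype(np.uint8));k=1+s[1:,4].argmax();pm=l==k
P=W[pm];print(s[k],"zmed",np.median(P[:,2]))
r=cv2.minAreaRect((P[:,:2]*1000).astype(np.float32));print("plate rect mm",r,cv2.boxPoints(r).round(0).tolist())
for y in range(150,232,6): print(y,' '.join("%3d"%(1000*h[y,x]) for x in range(262,406,4)))
E
```

```text
[ 307  153   95   75 4106] zmed 0.020888935112632644
plate rect mm ((602.444580078125, -71.05882263183594), (301.8298034667969, 194.8626708984375), 77.14692687988281) [[474.0, -197.0], [664.0, -240.0], [731.0, 54.0], [541.0, 98.0]]
150  -1  -1  -2   0   3  -2  -2   0   2   5   0  -1   6   1   5   0   0   4   1   3   1  -2   7  -3   0   0   4   2  -1   7   5   4   0   0  14  20
156  -4   0  -3  -2  -4   2  -2   3  14  11   1  -4   0 1728  24  19  15  17   5  -2  -8   5  -5   5   9   0  -2   0   1   7   3   5   0  13  26  19
162   0   2   2  -3   1   7   5   1  19  10   0   0  -2  15  20  46  37  17  16  21  14  13  16  24  11   3   4   4  -1   5   0  -2   0   0  17  16
168  -4   1 105  -4  10   0   6   5  14  23   1   2   3  14  39  45  22  21  37  28  27  30  36  37   9  21  15  17  21  15  19   1  -1   1  -3  26
174   8   1 102 105 115 104 102   9  14  21   5   2  14  20  37  48  11  16  13  19  14  30  18  20  31  34  26  28  33  30  36  17  11  15  18   2
180  -5  -4  -3  -1  -1  99 112 115 108 108  -1  -2  23  16  21  17  14  15  18  21  20  36  29  29  34  35  17  20  16  20  20
[... 507 characters left out ...]
 0  20  26  29  22  19  17  21  49  55  58  15  20  14  19  19  12  21  22  22  20  20  20  12  12  -4   1
210  21  16   6   4   7  -1   0  -4  -8   2   4 1728  -3  20  22 1728  12  21  44  58  58  22  15  17  12  20  24  20  16  12  15  19  17   5   9   0
216  10  18  -5   1   0   3   0   0   1   0  -4   2  -2   0  -4  -9  -2   4   1  -5  53  56  19  12  22  17  17  17  46  42  37  36  14  -7  -5   5
222  21  19  18   4   5   0  -1  -2   2   0  -1   0  -2   3  -2   5   0   4  -1  -2  -3  57  -4   1  -6   7  19  18  16  19  16  19  10   0  -2  -4
228   2   0   2  -2  -1  -1   1   0   2   0  -6  -7   9  -4  -2   8  -2   0  -4  -4   3   2  -3  -5  -1  -2   1   4  -1   0   4  -4  -2   3   7   2
```

View pics/crop0.png

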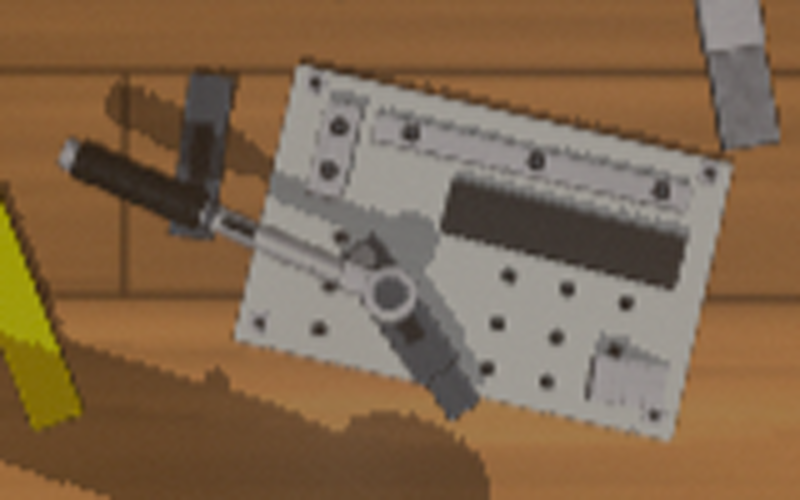

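The crop confirms it. The plate corners are at (302,66), (733,158), (675,437) and (236,340). The bar spans (455,178) to (675,290), the stud head is at (390,293), the nose at (460,405) and the grip tip at (68,155). The end stop is at (335,145) and the fence along the top.

Run:
```python
from h import *
c=np.load("top0.npz")
w=lambda u,v,z:world(c,255+(u-2)/5,140+(v-2)/5,z)
C=[w(*p,.018)[:2] for p in[(302,66),(733,158),(675,437),(236,340)]]
print("corners",np.round(C,4).tolist())
ctr=np.mean(C,0);e=(C[0]-C[1]+C[3]-C[2])/2;yaw=np.degrees(np.arctan2(e[1],e[0]))-90
print("ctr",ctr,"yaw",yaw,"len",np.linalg.norm(e),np.linalg.norm(C[0]-C[3]),np.linalg.norm(C[1]-C[2]))
a=np.radians(yaw);R=np.array([[np.cos(a),-np.sin(a)],[np.sin(a),np.cos(a)]])
loc=lambda p:(R.T@(p[:2]-ctr)*1000).round(1)
print("stud",loc(w(390,293,.107)),"gripend",loc(w(68,155,.096)),"nose",loc(w(462,405,.0535)))
print("bar",[loc(w(*p,.036)).tolist() for p in[(455,178),(690,234),(675,290),(440,235)]])
print("endstop",[loc(w(*p,.04)).tolist() for p in[(320,185),(345,192),(365,102)]],"fence",[loc(w(*p,.032)).tolist() for p in[(372,142),(682,210)]])
print("stud world",ctr+R@[-.045,.055], w(390,293,.107))
```

```text
corners [[0.7248, 0.0504], [0.6638, -0.2381], [0.4776, -0.1987], [0.5409, 0.0936]]
ctr [ 0.60176707 -0.07321203] yaw -12.081140412026926 len 0.2969565135451583 0.18895693412527578 0.19035026136392566
stud [-45.6  57.4] gripend [ -2.7 277.3] nose [-104.8   -4.4]
bar [[40.9, 30.9], [37.6, -128.5], [-0.7, -126.5], [1.9, 32.6]]
endstop [[17.1, 117.1], [16.1, 100.0], [77.2, 99.8]] fence [[53.0, 89.7], [52.5, -120.5]]
stud world [ 0.56927504 -0.01001181] [ 0.56915745 -0.00753895  0.107     ]
```

The numbers fit: the stud is within 2.5 mm of its given point and the plate measures 297 × 190 mm. Plan: push with shut fingers, tool y along plate x (yaw about 77.9), so the tool axes are (plate y, plate x, down). First I'll turn while over clear bench.

```bash
cat >> h.py <<'E'
C0=np.array([.6018,-.0732]);YAW=-12.08
A=np.radians(YAW);RP=np.array([[np.cos(A),-np.sin(A)],[np.sin(A),np.cos(A)]])
def st(env):
    o=env.get_obs();p=o["tool_pos"];l=RP.T@(np.array(p[:2])-C0)*1000
    f=np.array(o["force"]);fl=RP.T@f[:2]
    print("t%.2f plate x%.1f y%.1f z%.1f rot %s Fplate %s Fz %.1f grip %.3f"%(o["time_s"],*l,p[2]*1000,np.round(o["tool_rot"],1),fl.round(1),f[2],o["grip_width"]));return o
def go(env,x,y,z):
    "plate mm -> shift in tool axes, units of 80 mm"
    from scipy.spatial.transform import Rotation as S
    o=st(env);T=S.from_euler("xyz",o["tool_rot"],degrees=True).as_matrix()
    w=np.r_[C0+RP@[x/1000,y/1000],z/1000]-np.array(o["tool_pos"]);print("units",(T.T@w/.08).round(3),"yaw err to plate y",round(90+YAW-o["tool_rot"][2],2))
E
python3 -m creep '{"translation":[[0,0,0],[0,0,0],[0,0,0],[0,0,0],[0,0,0]],"turn":[[0,0,0.059],[0,0,0.059],[0,0,0.059],[0,0,0.059],[0,0,0.059]],"grip":[0,0,0,0,0]}' 20
python3 -m creep '{"translation":[[0,0,0],[0,0,0],[0,0,0]],"turn":[[0,0,0.059],[0,0,0.059],[0,0,0]],"grip":[0,0,0]}'
python3 - <<'E'
from cell import env
from h import *
go(env,-24,-50,120)
E
```

```text
time_s: 0.72
tool_pos: [0.2883, 0.5822, 0.2219]
tool_rot: [-180.0, 0.1, 100.2]
force: [-0.2, 0.5, 0.4]
grip_width: 0.0451
grasp_force: 0.0
time_s: 1.1
tool_pos: [0.2883, 0.5822, 0.2221]
tool_rot: [180.0, 0.1, 79.4]
force: [-0.5, 0.4, 0.3]
grip_width: 0.015
grasp_force: 0.0
t1.10 plate x-443.7 y575.3 z222.1 rot [1.80e+02 1.00e-01 7.94e+01] Fplate [-0.5  0.3] Fz 0.3 grip 0.015
units [-7.951  5.038  1.283] yaw err to plate y -1.51
```

```bash
python3 -m creep '{"translation":[[-0.53,0.336,0],[-0.53,0.336,0],[-0.53,0.336,0],[-0.53,0.336,0],[-0.53,0.336,0]],"turn":[[0,0,0.0084],[0,0,0],[0,0,0],[0,0,0],[0,0,0]],"grip":[0,0,0,0,0]}'
python3 -m creep '{"translation":[[-0.53,0.336,0],[-0.53,0.336,0],[-0.53,0.336,0],[-0.53,0.336,0],[-0.53,0.336,0]],"turn":[[0,0,0],[0,0,0],[0,0,0],[0,0,0],[0,0,0]],"grip":[0,0,0,0,0]}' >/dev/null
python3 -m creep '{"translation":[[-0.53,0.336,0],[-0.53,0.336,0],[-0.53,0.336,0],[-0.53,0.336,0],[0,0,0]],"turn":[[0,0,0],[0,0,0],[0,0,0],[0,0,0],[0,0,0]],"grip":[0,0,0,0,0]}' >/dev/null
python3 - <<'E'
from cell import env
from h import *
go(env,-24,-50,60)
c=env.read_camera("wrist");cv2.imwrite("pics/w1.png",c["frame"][:,:,::-1])
E
```

```text
time_s: 1.72
tool_pos: [0.3767, 0.3457, 0.2225]
tool_rot: [180.0, -0.0, 78.0]
force: [0.6, -0.1, 0.5]
grip_width: 0.0004
grasp_force: 0.0
t2.98 plate x-66.2 y-23.0 z222.7 rot [1.799e+02 1.000e-01 7.760e+01] Fplate [ 0.6 -0.2] Fz 0.0 grip 0.000
units [-0.329  0.528  2.035] yaw err to plate y 0.36
```

View pics/w1.png

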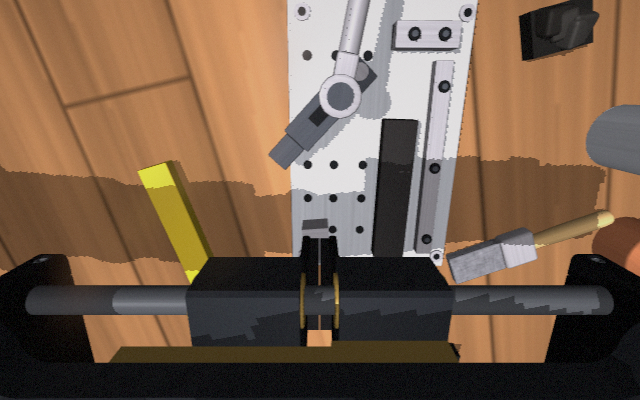

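The wrist view shows the bar's left side from (383,120) to (372,255), the fence at right (440,150), the fingers at (318,260) and the step block at (315,225). The layout matches my measurements. I'll move across, then down.

```bash
python3 -m creep '{"translation":[[-0.33,0.53,0],[0,0,0.6],[0,0,0.6],[0,0,0.6],[0,0,0]],"turn":[[0,0,0],[0,0,0],[0,0,0],[0,0,0],[0,0,0]],"grip":[0,0,0,0,0]}' >/dev/null
python3 - <<'E'
from cell import env
from h import *
go(env,-24,-50,26)
E
```

```text
t3.65 plate x-28.8 y-42.7 z75.0 rot [-179.5    0.    78. ] Fplate [-0.1 -0.8] Fz 1.1 grip -0.000
units [-0.091  0.066  0.612] yaw err to plate y -0.1
```

```bash
python3 -m creep '{"translation":[[-0.09,0.04,0.3],[0,0,0.31],[0,0,0]],"turn":[[0,0,0],[0,0,0],[0,0,0]],"grip":[0,0,0]}' >/dev/null
python3 -m creep '{"translation":[[0,0.08,0],[0,0.08,0],[0,0.06,0],[0,0,0]],"turn":[[0,0,0],[0,0,0],[0,0,0],[0,0,0]],"grip":[0,0,0,0]}' >/dev/null
python3 - <<'E'
from cell import env
from h import *
go(env,4,-50,26)
c=env.read_camera("top");np.savez("top1.npz",**c)
E
```

```text
t4.53 plate x-4.7 y-51.5 z30.3 rot [-179.9   -0.    77.8] Fplate [-5.1  0.5] Fz 3.5 grip 0.001
units [0.02  0.109 0.053] yaw err to plate y 0.1
```

```bash
for i in 1; do python3 -m creep '{"translation":[[0,0.06,0.04],[0,0.06,0],[0,0,0]],"turn":[[0,0,0],[0,0,0],[0,0,0]],"grip":[0,0,0]}' >/dev/null; done
python3 - <<'E'
from cell import env
from h import *
st(env)
E
python3 -m creep '{"translation":[[0,0.04,0],[0,0,0]],"turn":[[0,0,0],[0,0,0]],"grip":[0,0]}' >/dev/null
python3 - <<'E'
from cell import env
from h import *
st(env)
E
```

```text
t4.95 plate x4.9 y-51.5 z26.4 rot [-179.9   -0.    77.8] Fplate [-4.7  1.1] Fz 0.6 grip 0.001
t5.20 plate x5.0 y-51.5 z26.3 rot [-1.796e+02 -1.000e-01  7.780e+01] Fplate [-12.5   1. ] Fz 9.3 grip 0.000
```

```bash
python3 -m creep '{"translation":[[0,-0.15,0],[0,0,-0.5],[-0.6,0.25,0],[-0.6,0.25,0],[0,0,0]],"turn":[[0,0,0],[0,0,0],[0,0,0],[0,0,0],[0,0,0]],"grip":[0,0,0,0,0]}' >/dev/null
python3 - <<'E'
from cell import env
from h import *
go(env,35,-148,26)
c=env.read_camera("wrist");cv2.imwrite("pics/w2.png",c["frame"][:,:,::-1])
E
```

```text
t5.83 plate x37.9 y-154.9 z67.9 rot [179.7   0.3  77.4] Fplate [-0.2  0.3] Fz -0.5 grip 0.000
units [ 0.088 -0.04   0.523] yaw err to plate y 0.55
```

View pics/w2.png

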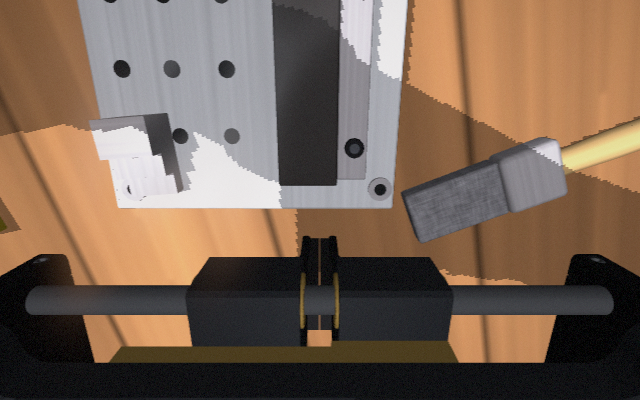

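The view shows the bar flush along the fence, with no gap at (338,140) and its end at (307,185). The fingers stand behind the end. I'll go down and push along +y.

```bash
python3 -m creep '{"translation":[[0.03,-0.03,0.26],[0,0,0.26],[0,0,0]],"turn":[[0,0,-0.003],[0,0,0],[0,0,0]],"grip":[0,0,0]}' >/dev/null
python3 -m creep '{"translation":[[0.2,0,0],[0.2,0,0],[0.2,0,0],[0.2,0,0],[0,0,0]],"turn":[[0,0,0],[0,0,0],[0,0,0],[0,0,0],[0,0,0]],"grip":[0,0,0,0,0]}' >/dev/null
python3 - <<'E'
from cell import env
from h import *
go(env,35,-70,26)
E
```

```text
t6.88 plate x34.1 y-77.9 z25.3 rot [ 1.80e+02 -1.00e-01  7.86e+01] Fplate [0.6 0.7] Fz 0.5 grip 0.000
units [ 0.099  0.013 -0.008] yaw err to plate y -0.63
```

```bash
python3 -m creep '{"translation":[[0.05,0,0],[0.04,0,0],[0,0,0]],"turn":[[0,0,0],[0,0,0],[0,0,0]],"grip":[0,0,0]}'
python3 -m creep '{"translation":[[0.04,0,0],[0,0,0]],"turn":[[0,0,0],[0,0,0]],"grip":[0,0]}'
python3 - <<'E'
from cell import env
from h import *
st(env)
c=env.read_camera("wrist");cv2.imwrite("pics/w3.png",c["frame"][:,:,::-1])
E
```

```text
time_s: 7.25
tool_pos: [0.6189, -0.1543, 0.0254]
tool_rot: [180.0, 0.1, 78.3]
force: [-0.2, -3.0, 0.8]
grip_width: 0.0006
grasp_force: 1.8
time_s: 7.5
tool_pos: [0.6196, -0.1511, 0.0254]
tool_rot: [180.0, 0.1, 78.3]
force: [-1.2, -5.5, 2.2]
grip_width: 0.0002
grasp_force: 2.6
t7.50 plate x33.7 y-72.5 z25.4 rot [1.80e+02 1.00e-01 7.83e+01] Fplate [ 0.  -5.6] Fz 2.2 grip 0.000
```

View pics/w3.png

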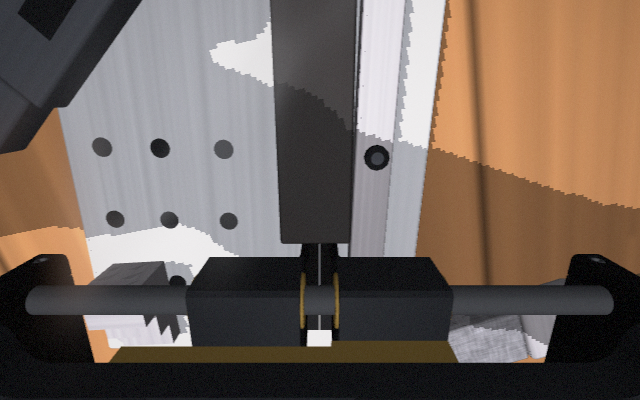

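The bar end is at (315,243), pressed by the fingers and close to the fence. It may have about 3 mm still to go.

```bash
python3 -m creep '{"translation":[[0.04,0,0],[0,0,0]],"turn":[[0,0,0],[0,0,0]],"grip":[0,0]}' |grep -E "pos|force:"
python3 -m creep '{"translation":[[0.04,0,0],[0,0,0]],"turn":[[0,0,0],[0,0,0]],"grip":[0,0]}' |grep -E "pos|force:"
python3 - <<'E'
from cell import env
from h import *
st(env)
E
```

```text
tool_pos: [0.6203, -0.1476, 0.0254]
force: [-1.5, -4.7, 2.6]
grasp_force: 2.5
tool_pos: [0.6205, -0.1465, 0.0254]
force: [-1.1, -7.1, 1.9]
grasp_force: 3.9
t8.05 plate x33.6 y-67.7 z25.4 rot [179.9   0.2  78.2] Fplate [ 0.5 -7.2] Fz 1.9 grip 0.001
```

```bash
python3 -m creep '{"translation":[[0.04,0,0],[0,0,0]],"turn":[[0,0,0],[0,0,0]],"grip":[0,0]}' |grep -E "pos|force:"
python3 -m creep '{"translation":[[0.03,0,0],[0,0,0]],"turn":[[0,0,0],[0,0,0]],"grip":[0,0]}' |grep -E "pos|force:"
python3 - <<'E'
from cell import env
from h import *
st(env)
E
```

```text
tool_pos: [0.6205, -0.1464, 0.0254]
force: [-1.4, -11.8, 2.0]
grasp_force: 6.1
tool_pos: [0.6205, -0.1462, 0.0255]
force: [-2.3, -15.2, 1.8]
grasp_force: 7.7
t8.55 plate x33.5 y-67.5 z25.5 rot [179.9   0.5  78.1] Fplate [  1.  -15.3] Fz 1.8 grip 0.000
```

The bar is at the stop: 15 N with no movement. Now a second press against the fence.

```bash
python3 -m creep '{"translation":[[-0.1,0,0],[0,0,-0.5],[0.4,-0.28,0],[0.38,-0.27,0],[0,0,0]],"turn":[[0,0,0],[0,0,0],[0,0,0],[0,0,0],[0,0,0]],"grip":[0,0,0,0,0]}' >/dev/null
python3 - <<'E'
from cell import env
from h import *
go(env,-9,-14,27)
E
```

```text
t9.18 plate x-13.2 y1.4 z64.3 rot [-179.8   -0.3   78.7] Fplate [0.3 0.1] Fz -1.2 grip 0.001
units [-0.196  0.051  0.465] yaw err to plate y -0.82
```

```bash
python3 -m creep '{"translation":[[-0.19,0.04,0.2],[0,0,0.265],[0,0.06,0],[0,0.06,0],[0,0,0]],"turn":[[0,0,0.004],[0,0,0],[0,0,0],[0,0,0],[0,0,0]],"grip":[0,0,0,0,0]}' >/dev/null
python3 -m creep '{"translation":[[0,0.06,0],[0,0.06,0],[0,0.06,0],[0,0.03,0],[0,0,0]],"turn":[[0,0,0],[0,0,0],[0,0,0],[0,0,0],[0,0,0]],"grip":[0,0,0,0,0]}' >/dev/null
python3 - <<'E'
from cell import env
from h import *
go(env,5,-14,27)
E
```

```text
t10.43 plate x4.8 y-20.4 z26.7 rot [-178.2   -0.2   77.6] Fplate [-34.5   0.2] Fz 27.1 grip 0.000
units [ 0.08   0.002 -0.004] yaw err to plate y 0.28
```

At 34 N it hasn't moved past x=4.8, so it's flush. I'll back off, check, and work out the swing path.

```bash
python3 -m creep '{"translation":[[0,-0.3,0],[0,-0.2,0],[0,0,-0.5],[0,0,-0.5],[0,-0.6,0]],"turn":[[0,0,0],[0,0,0],[0,0,0],[0,0,0],[0,0,0]],"grip":[0,0,0,0,0]}' >/dev/null
python3 -m creep '{"translation":[[0,-0.6,0],[0,0,0]],"turn":[[0,0,0],[0,0,0]],"grip":[0,0]}' >/dev/null
python3 - <<'E'
from cell import env
from h import *
go(env,-121,31,70)
c=env.read_camera("wrist");cv2.imwrite("pics/w4.png",c["frame"][:,:,::-1])
c=env.read_camera("top");np.savez("top2.npz",**c)
P=[]
for th in range(-135,1,9):
    a=np.radians(th);u=np.array([np.cos(a),np.sin(a)]);t=np.array([-u[1],u[0]])
    P.append(np.array([-45,55])+72*u-(12+15*abs(t[0])+9.5*abs(t[1]))*t)
P=np.array(P);print(P.round(0).tolist());print("d units [y,x]",(np.diff(P,axis=0)[:,::-1]/80).round(2).tolist())
E
```

```text
t11.30 plate x-120.4 y-18.8 z107.7 rot [-179.9   -0.3   77.7] Fplate [1.2 0.3] Fz 0.1 grip 0.000
units [ 0.62  -0.009  0.474] yaw err to plate y 0.23
[[-117.0, 25.0], [-111.0, 14.0], [-104.0, 4.0], [-95.0, -4.0], [-84.0, -12.0], [-72.0, -17.0], [-62.0, -21.0], [-51.0, -22.0], [-39.0, -23.0], [-27.0, -21.0], [-15.0, -17.0], [-4.0, -10.0], [7.0, -2.0], [16.0, 8.0], [22.0, 20.0], [27.0, 34.0]]
d units [y,x] [[-0.13, 0.07], [-0.12, 0.09], [-0.11, 0.11], [-0.09, 0.14], [-0.07, 0.15], [-0.04, 0.13], [-0.02, 0.14], [-0.0, 0.15], [0.02, 0.15], [0.05, 0.15], [0.08, 0.14], [0.1, 0.13], [0.13, 0.11], [0.15, 0.09], [0.17, 0.06]]
```

View pics/w4.png

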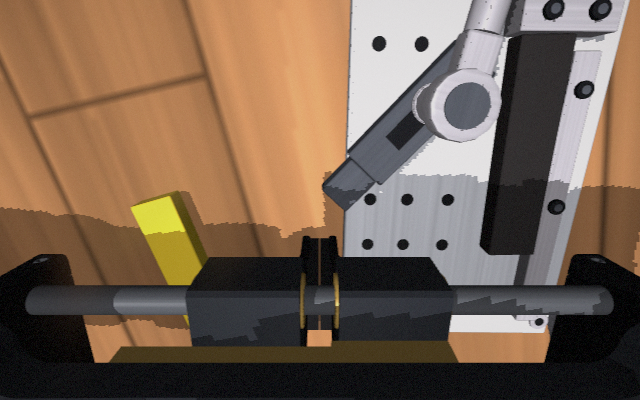

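The picture shows the bar's far end meeting the stop at (545,36) and its side along the fence. The strap nose is at (335,195), free. Next the fingers go to the strap's outer side and down.

```bash
python3 -m creep '{"translation":[[0.3,-0.04,0],[0.32,0,0],[0,0,0.4],[0,0,0.39],[0,0,0]],"turn":[[0,0,0],[0,0,0],[0,0,0],[0,0,0],[0,0,0]],"grip":[0,0,0,0,0]}' >/dev/null
python3 - <<'E'
from cell import env
from h import *
go(env,-117,25,44)
E
```

```text
t12.03 plate x-120.8 y29.3 z43.0 rot [-179.8    0.2   77.6] Fplate [-0.9 -0.5] Fz 0.2 grip 0.000
units [-0.053  0.048 -0.013] yaw err to plate y 0.32
```

```bash
python3 -m creep '{"translation":[[-0.05,0.05,-0.02],[-0.13,0.07,0],[-0.12,0.09,0],[-0.11,0.11,0],[-0.09,0.14,0]],"turn":[[0,0,0],[0,0,0],[0,0,0],[0,0,0],[0,0,0]],"grip":[0,0,0,0,0]}' |grep -E "rce:"
python3 - <<'E'
from cell import env
from h import *
go(env,-84,-12,44)
E
python3 -m creep '{"translation":[[-0.07,0.15,0],[-0.04,0.13,0],[-0.02,0.14,0],[0,0.15,0],[0,0,0]],"turn":[[0,0,0],[0,0,0],[0,0,0],[0,0,0],[0,0,0]],"grip":[0,0,0,0,0]}' |grep -E "rce:"
python3 - <<'E'
from cell import env
from h import *
go(env,-39,-23,44)
E
```

```text
force: [-1.7, 2.1, -0.3]
grasp_force: 1.2
t12.65 plate x-83.2 y-11.0 z46.3 rot [-180.    -0.    77.6] Fplate [-2.1  1.7] Fz -0.3 grip 0.000
units [-0.013 -0.01   0.029] yaw err to plate y 0.32
force: [0.3, 0.3, 0.7]
grasp_force: 0.0
t13.28 plate x-36.3 y-21.5 z46.4 rot [1.799e+02 1.000e-01 7.760e+01] Fplate [0.2 0.3] Fz 0.7 grip 0.000
units [-0.019 -0.034  0.03 ] yaw err to plate y 0.31
```

```bash
python3 -m creep '{"translation":[[0.01,0.12,0.03],[0.05,0.15,0],[0.08,0.14,0],[0.1,0.13,0],[0,0,0]],"turn":[[0,0,0],[0,0,0],[0,0,0],[0,0,0],[0,0,0]],"grip":[0,0,0,0,0]}' |grep -E "rce:"
python3 - <<'E'
from cell import env
from h import *
go(env,7,-2,44)
c=env.read_camera("wrist");cv2.imwrite("pics/w5.png",c["frame"][:,:,::-1])
E
```

```text
force: [0.2, -0.2, 0.0]
grasp_force: 0.0
t13.90 plate x7.1 y-0.6 z44.0 rot [179.8   0.   77.7] Fplate [ 0.3 -0.2] Fz 0.0 grip 0.000
units [-0.017 -0.001 -0.001] yaw err to plate y 0.21
```

View pics/w5.png

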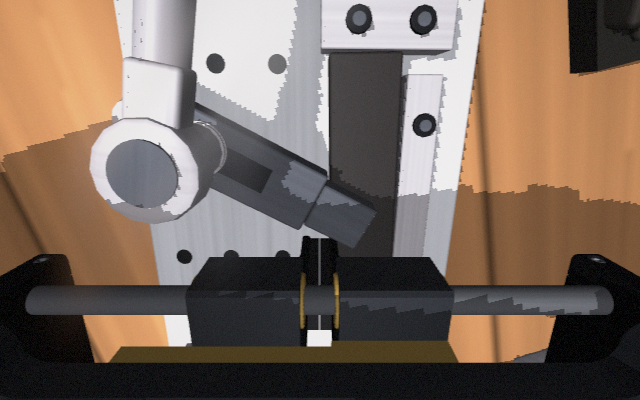

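The strap follows: its nose at (345,215) is over the bar, about 28° short, and the bar stays against the stop (365,52). Last part now.

```bash
python3 -m creep '{"translation":[[0.11,0.11,0],[0.13,0.08,0],[0.12,0.06,0],[0,0,0]],"turn":[[0,0,0],[0,0,0],[0,0,0],[0,0,0]],"grip":[0,0,0,0]}' |grep -E "rce:"
python3 - <<'E'
from cell import env
from h import *
go(env,28,35.5,44)
E
```

```text
force: [0.5, -0.3, 0.1]
grasp_force: 0.0
t14.45 plate x26.3 y28.9 z43.9 rot [ 1.799e+02 -1.000e-01  7.770e+01] Fplate [ 0.5 -0.2] Fz 0.1 grip 0.000
units [ 0.082  0.021 -0.001] yaw err to plate y 0.18
```

```bash
python3 -m creep '{"translation":[[0.03,0.02,0],[0.03,0,0],[0,0,0]],"turn":[[0,0,0],[0,0,0],[0,0,0]],"grip":[0,0,0]}' |grep -E "rce:"
cat > strap.py <<'E'
from cell import env
from h import *
st(env)
c=env.read_camera("wrist");np.savez("w6.npz",**c);W=cloud(c);L=(W[...,:2]-C0)@RP*1000;h=W[...,2]*1000
m=(abs(h-53.5)<4)&(L[...,0]>-22)&(L[...,0]<60)&(abs(L[...,1]-55)<45)&(c["frame"].max(2)<150)
P=L[m];print("n",m.sum())
for x in range(-20,50,6):
    q=P[(abs(P[:,0]-x)<2)]
    if len(q)>8: print(x,len(q),np.percentile(q[:,1],[2,98]).round(1),"mid",np.percentile(q[:,1],[2,98]).mean().round(1))
cv2.imwrite("pics/w6.png",c["frame"][:,:,::-1])
E
python3 strap.py
```

```text
force: [1.2, -2.5, 1.0]
grasp_force: 1.0
t14.82 plate x27.7 y31.0 z44.2 rot [179.9   0.   77.6] Fplate [ 1.7 -2.2] Fz 1.0 grip 0.000
n 7028
-20 483 [42.8 73.3] mid 58.0
-14 495 [42.  72.9] mid 57.5
-8 481 [42.  72.4] mid 57.2
-2 483 [41.2 72.1] mid 56.6
4 486 [41.3 71.6] mid 56.4
10 481 [40.9 71.2] mid 56.0
16 359 [44. 67.] mid 55.5
22 411 [40.4 66.7] mid 53.5
28 403 [39.9 66.2] mid 53.1
34 408 [40.2 65.8] mid 53.0
40 329 [42.5 65.5] mid 54.0
```

View pics/w6.png

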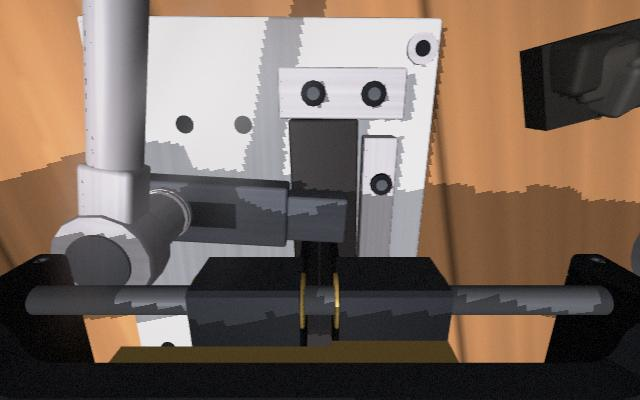

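The strap lies across the bar at (320,217), sloping about 4° short of square, and the bar is tight at the stop. It needs about 5 mm more at the finger.

```bash
python3 -m creep '{"translation":[[0.03,0,0],[0.03,0,0],[0,0,0]],"turn":[[0,0,0],[0,0,0],[0,0,0]],"grip":[0,0,0]}' |grep -E "rce:"
cat >> strap.py <<'E'
x=np.arange(-20,12,2.);y=[np.percentile(P[abs(P[:,0]-a)<2][:,1],98) for a in x];print("strap deg",np.degrees(np.polyfit(x,y,1)[0]))
m=(abs(h-40)<5)&(abs(L[...,0]-42)<40)&(abs(L[...,1]-108)<14)&(c["frame"].max(2)>120);Q=L[m]
x=np.arange(16,70,4.);y=[np.percentile(Q[abs(Q[:,0]-a)<3][:,1],3) for a in x];print("stop face y",np.median(y),"deg",np.degrees(np.polyfit(x,y,1)[0]))
E
python3 strap.py
```

```text
force: [1.5, -3.2, 0.9]
grasp_force: 1.2
t15.25 plate x27.3 y36.8 z44.0 rot [180.   -0.   77.6] Fplate [ 2.2 -2.8] Fz 0.9 grip 0.001
n 6977
-20 473 [44.8 75.3] mid 60.0
-14 478 [44.9 75.3] mid 60.1
-8 471 [44.9 75.3] mid 60.1
-2 480 [44.8 75.3] mid 60.1
4 477 [44.6 75.2] mid 59.9
10 495 [44.9 75.4] mid 60.1
16 362 [48.3 71.5] mid 59.9
22 400 [46.  71.5] mid 58.8
28 419 [45.8 71.6] mid 58.7
34 409 [46.1 71.5] mid 58.8
40 349 [48.7 71.5] mid 60.1
strap deg 0.040866208221155824
stop face y 103.84840343802078 deg -0.9571292494814571
```

The strap is square to within half a degree. I'll back off, rise, and cross over to the free side of the wrench grip.

```bash
python3 -m creep '{"translation":[[-0.15,0,0],[0,0,-0.7],[0,0,-0.65],[0,0,0],[0,0,0]],"turn":[[0,0,0],[0,0,0],[0,0,0],[0,0,0.03],[0,0,0.03]],"grip":[0,0,0,0,0]}' >/dev/null
python3 - <<'E'
from cell import env
from h import *
c=env.read_camera("top");np.savez("top3.npz",**c)
cv2.imwrite("pics/crop3.png",cv2.resize(c["frame"][140:240,255:415,::-1],None,fx=5,fy=5,interpolation=cv2.INTER_CUBIC))
go(env,-49,234,150)
E
```

```text
t15.97 plate x26.1 y24.9 z151.8 rot [-1.799e+02 -1.000e-01  6.650e+01] Fplate [ 0.4 -0.1] Fz 0.5 grip 0.000
units [ 2.377 -1.437  0.028] yaw err to plate y 11.41
```

View pics/crop3.png

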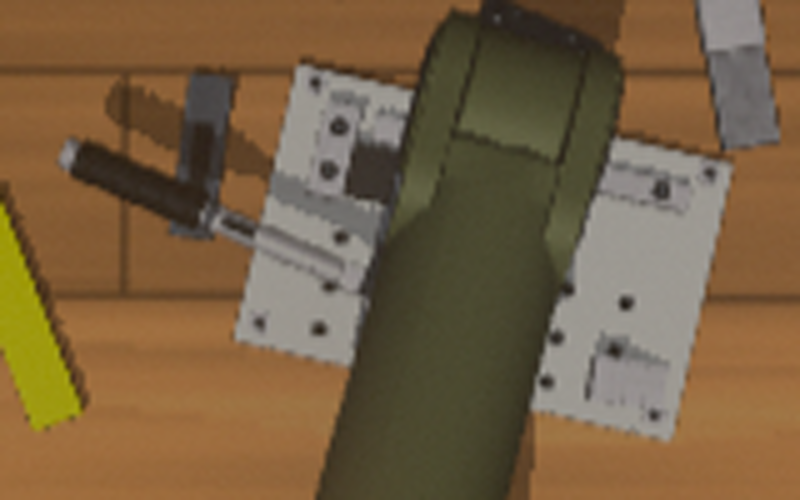

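The wrench is unmoved, with its grip tip still at (68,155), and the step block is undisturbed at (628,375). The bar end is at the stop (350,165). I'll travel to the grip's free side.

```bash
python3 -m creep '{"translation":[[0.6,-0.36,0],[0.6,-0.36,0],[0.59,-0.36,0],[0.59,-0.36,0],[0,0,0]],"turn":[[0,0,0],[0,0,0],[0,0,0],[0,0,0],[0,0,0]],"grip":[0,0,0,0,0]}' >/dev/null
python3 - <<'E'
from cell import env
from h import *
go(env,-49,234,88)
E
```

```text
t16.60 plate x-53.6 y240.5 z150.7 rot [-1.798e+02 -1.000e-01  6.750e+01] Fplate [ 0.  -0.1] Fz -0.0 grip 0.000
units [-0.07   0.074  0.783] yaw err to plate y 10.42
```

```bash
python3 -m creep '{"translation":[[-0.07,0.06,0.39],[0,0,0.39],[0,0.06,0],[0,0.06,0],[0,0,0]],"turn":[[0,0,0],[0,0,0],[0,0,0],[0,0,0],[0,0,0]],"grip":[0,0,0,0,0]}' |grep -E "rce:"
python3 -m creep '{"translation":[[0.018,0.109,0],[0.018,0.109,0],[0.018,0.109,0],[0.018,0.109,0],[0,0,0]],"turn":[[0,0,0.016],[0,0,0.016],[0,0,0.016],[0,0,0.016],[0,0,0]],"grip":[0,0,0,0,0]}' |grep -E "rce:"
cat >> h.py <<'E'
def wr(env):
    o=st(env);a=np.radians(o["tool_rot"][2]);p=np.array(o["tool_pos"][:2])
    s=C0+RP@[-.045,.055];tx=np.array([np.cos(a),np.sin(a)]);ty=np.array([np.sin(a),-np.cos(a)])
    d=p-s;f=np.array(o["force"][:2])
    print("along %.1f across %.1f mm  F along %.1f push %.1f  az from plate y %.2f; contact ang %.2f deg"%(d@tx*1e3,d@ty*1e3,f@tx,-f@ty,90+YAW-o["tool_rot"][2],90+YAW-np.degrees(np.arctan2(d[1],d[0]))))
E
python3 -c "
from cell import env
from h import *
wr(env)"
```

```text
force: [-1.9, -0.3, -0.6]
grasp_force: 0.4
force: [0.5, 0.3, 0.1]
grasp_force: 0.0
t17.85 plate x0.2 y221.2 z89.4 rot [179.9  -0.   55.2] Fplate [0.5 0.5] Fz 0.1 grip 0.000
along 170.8 across -22.5 mm  F along 0.6 push -0.2  az from plate y 22.70; contact ang 15.21 deg
```

```bash
for i in 1; do python3 -m creep '{"translation":[[0.018,0.08,0],[0.01,0.055,0],[0.01,0.055,0]],"turn":[[0,0,0.010],[0,0,0.008],[0,0,0.008]],"grip":[0,0,0]}' |grep -E " force|^force"; python3 -c "
from cell import env
from h import *
wr(env)"; python3 -m creep '{"translation":[[0.01,0.055,0],[0.01,0.055,0]],"turn":[[0,0,0.008],[0,0,0.008]],"grip":[0,0]}' |grep -E "^force"; python3 -c "
from cell import env
from h import *
wr(env)"; done
```

```text
force: [-4.1, 0.4, 0.8]
t18.23 plate x13.6 y217.9 z89.2 rot [-180.     0.    50.5] Fplate [-4.1 -0.5] Fz 0.8 grip 0.001
along 171.6 across -22.9 mm  F along -2.3 push 3.4  az from plate y 27.39; contact ang 19.79 deg
force: [-3.3, 0.7, -1.3]
t18.48 plate x22.3 y215.4 z89.2 rot [-180.     0.    47.7] Fplate [-3.4 -0. ] Fz -1.3 grip 0.001
along 172.5 across -22.7 mm  F along -1.7 push 2.9  az from plate y 30.26; contact ang 22.77 deg
```

```bash
python3 -m creep '{"translation":[[0.01,0.055,0],[0.01,0.055,0]],"turn":[[0,0,0.008],[0,0,0.008]],"grip":[0,0]}' >/dev/null; python3 -c "
from cell import env
from h import *
wr(env)"; python3 -m creep '{"translation":[[0.006,0.04,0],[0.006,0.04,0]],"turn":[[0,0,0.006],[0,0,0.006]],"grip":[0,0]}' >/dev/null; python3 -c "
from cell import env
from h import *
wr(env)";python3 -m creep '{"translation":[[0.006,0.04,0],[0.006,0.04,0]],"turn":[[0,0,0.006],[0,0,0.006]],"grip":[0,0]}' >/dev/null; python3 -c "
from cell import env
from h import *
wr(env)"
```

```text
t18.73 plate x30.8 y212.3 z89.3 rot [-180.    -0.    44.8] Fplate [-2.8  0.2] Fz -0.2 grip 0.000
along 173.1 across -22.5 mm  F along -1.4 push 2.5  az from plate y 33.14; contact ang 25.74 deg
t18.98 plate x36.6 y209.5 z89.4 rot [-180.    -0.    42.6] Fplate [-3.8 -0.4] Fz -0.8 grip 0.001
along 173.3 across -22.6 mm  F along -2.5 push 2.9  az from plate y 35.28; contact ang 27.86 deg
t19.23 plate x41.1 y207.4 z89.2 rot [-179.8    0.    40.5] Fplate [-7.7  1.5] Fz 0.8 grip 0.000
along 173.3 across -24.2 mm  F along -3.5 push 7.0  az from plate y 37.42; contact ang 29.49 deg
```

Snug, now pulling up at about 7 N. I'll go on in small steps, watching the force.

```bash
cat > w.py <<'E'
from cell import env
from h import *
wr(env)
E
python3 -m creep '{"translation":[[0.006,0.04,0],[0.006,0.04,0]],"turn":[[0,0,0.006],[0,0,0.006]],"grip":[0,0]}' >/dev/null; python3 w.py; python3 -m creep '{"translation":[[0.006,0.035,0],[0,0,0]],"turn":[[0,0,0.005],[0,0,0]],"grip":[0,0]}' >/dev/null; python3 w.py
```

```text
t19.48 plate x45.8 y204.6 z89.0 rot [-1.797e+02  1.000e-01  3.840e+01] Fplate [-8.3  0.9] Fz 1.3 grip 0.000
along 173.2 across -25.2 mm  F along -4.5 push 7.0  az from plate y 39.54; contact ang 31.27 deg
t19.73 plate x48.6 y202.7 z89.1 rot [-1.798e+02  1.000e-01  3.750e+01] Fplate [-7.3  1.1] Fz 0.6 grip 0.000
along 173.2 across -24.6 mm  F along -3.9 push 6.3  az from plate y 40.45; contact ang 32.37 deg
```

```bash
for i in 1 2; do python3 -m creep '{"translation":[[0.006,0.04,0],[0.006,0.04,0]],"turn":[[0,0,0.006],[0,0,0.006]],"grip":[0,0]}' >/dev/null; python3 w.py|tail -1; done
```

```text
along 173.0 across -25.3 mm  F along -5.2 push 7.3  az from plate y 42.61; contact ang 34.30 deg
along 173.2 across -25.5 mm  F along -6.0 push 6.2  az from plate y 44.77; contact ang 36.39 deg
```

```bash
python3 -m creep '{"translation":[[0.006,0.03,0],[0.006,0.03,0]],"turn":[[0,0,0.005],[0,0,0.005]],"grip":[0,0]}' >/dev/null; python3 w.py|tail -1
```

```text
along 173.5 across -26.2 mm  F along -6.2 push 6.5  az from plate y 46.55; contact ang 37.95 deg
```

```bash
python3 -m creep '{"translation":[[-0.01,0.03,0],[-0.01,0.03,0]],"turn":[[0,0,0.004],[0,0,0.004]],"grip":[0,0]}' >/dev/null; python3 w.py|tail -1;python3 -m creep '{"translation":[[0,0.03,0],[0,0.03,0]],"turn":[[0,0,0.005],[0,0,0.005]],"grip":[0,0]}' >/dev/null; python3 w.py|tail -1
```

```text
along 173.0 across -26.2 mm  F along -1.3 push 7.1  az from plate y 47.93; contact ang 39.32 deg
along 172.8 across -27.1 mm  F along -1.1 push 6.1  az from plate y 49.71; contact ang 40.79 deg
```

```bash
python3 -m creep '{"translation":[[0,0.03,0],[0,0.03,0]],"turn":[[0,0,0.005],[0,0,0.005]],"grip":[0,0]}' >/dev/null; python3 w.py|tail -1
```

```text
along 172.5 across -27.8 mm  F along -0.6 push 6.5  az from plate y 51.49; contact ang 42.32 deg
```

```bash
python3 -m creep '{"translation":[[0,0.03,0],[0,0.03,0]],"turn":[[0,0,0.004],[0,0,0.004]],"grip":[0,0]}' >/dev/null; python3 w.py|tail -1
```

```text
along 172.3 across -27.5 mm  F along -0.1 push 6.8  az from plate y 52.91; contact ang 43.83 deg
```

```bash
python3 -m creep '{"translation":[[0,0.03,0],[0,0.03,0]],"turn":[[0,0,0.004],[0,0,0.004]],"grip":[0,0]}' >/dev/null; python3 w.py|tail -1
```

```text
along 172.1 across -29.3 mm  F along -0.8 push 12.1  az from plate y 54.27; contact ang 44.61 deg
```

```bash
python3 -m creep '{"translation":[[0,0.02,0],[0,0.02,0]],"turn":[[0,0,0.003],[0,0,0.003]],"grip":[0,0]}' >/dev/null; python3 w.py|tail -1
```

```text
along 171.9 across -30.9 mm  F along -1.0 push 12.7  az from plate y 55.25; contact ang 45.06 deg
```

The force has risen to 12.7 N, so the click is near. Single small rows from here.

```bash
python3 -m creep '{"translation":[[0,0.02,0]],"turn":[[0,0,0]],"grip":[0]}' >/dev/null; python3 w.py|tail -1
```

```text
along 172.1 across -28.5 mm  F along 0.1 push 10.4  az from plate y 55.25; contact ang 45.84 deg
```

```bash
python3 -m creep '{"translation":[[0,0,0]],"turn":[[0,0,0]],"grip":[0]}' >/dev/null; python3 w.py|tail -1
```

```text
along 172.1 across -27.4 mm  F along 0.8 push 8.7  az from plate y 55.30; contact ang 46.24 deg
```

```bash
python3 -m creep '{"translation":[[0,0.01,0],[0,0,0]],"turn":[[0,0,0],[0,0,0]],"grip":[0,0]}' >/dev/null; python3 w.py|tail -1
```

```text
along 172.2 across -25.7 mm  F along 1.4 push 8.8  az from plate y 55.34; contact ang 46.87 deg
```

```bash
python3 -m creep '{"translation":[[0,0.01,0],[0,0,0]],"turn":[[0,0,0],[0,0,0]],"grip":[0,0]}' >/dev/null; python3 w.py|tail -1
```

```text
along 172.2 across -23.5 mm  F along 2.6 push 5.3  az from plate y 55.39; contact ang 47.63 deg
```

```bash
python3 -m creep '{"translation":[[0,0.01,0],[0,0,0]],"turn":[[0,0,0],[0,0,0]],"grip":[0,0]}' >/dev/null; python3 w.py|tail -1
```

```text
along 172.2 across -22.0 mm  F along 2.2 push 5.0  az from plate y 55.42; contact ang 48.15 deg
```

It clicked: 13 N fell to 5 N with no rise after. I'll back straight off, rise clear and check.

```bash
python3 -m creep '{"translation":[[0,-0.15,0],[0,-0.3,0],[0,-0.2,0],[0,0,-0.6],[0,0,-0.6]],"turn":[[0,0,0],[0,0,0],[0,0,0],[0,0,0],[0,0,0]],"grip":[0,0,0,0,0]}' |grep rce
python3 -m creep '{"translation":[[0,-0.6,-0.3],[0,-0.6,0],[0,-0.6,0],[0,-0.6,0],[0,0,0]],"turn":[[0,0,0],[0,0,0],[0,0,0],[0,0,0],[0,0,0]],"grip":[0,0,0,0,0]}' |grep pos
python3 - <<'E'
from cell import env
from h import *
c=env.read_camera("top")
cv2.imwrite("pics/end.png",cv2.resize(c["frame"][130:240,255:415,::-1],None,fx=5,fy=5,interpolation=cv2.INTER_CUBIC))
E
```

```text
force: [0.2, 0.1, 0.7]
grasp_force: 0.0
tool_pos: [0.6234, 0.3045, 0.2092]
```

View pics/end.png

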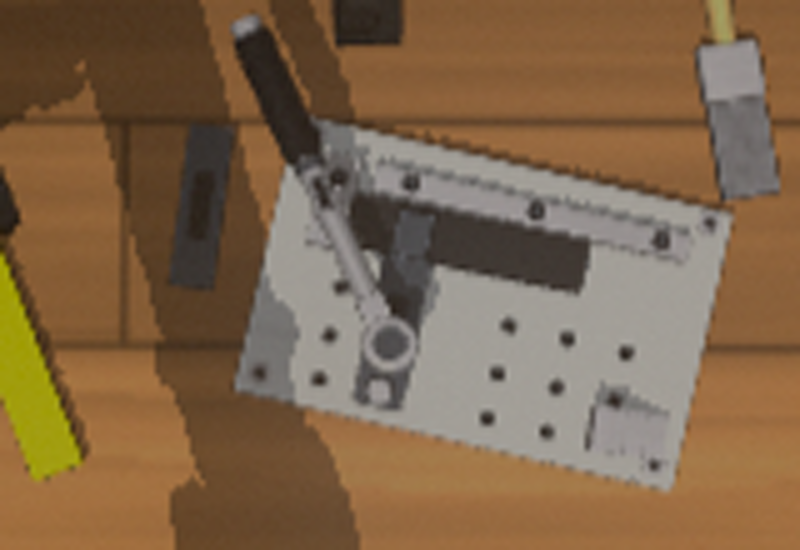

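The picture shows the bar home along the fence, its top edge (360,195) to (590,240) and its left end at the stop. The strap lies square across it, nose at (415,215), and the wrench is on the nut with its tip at (247,28). The other things are where they were.

```bash
python3 -c "
from cell import env
print(env.sign_off())"
```

```text
the job is handed in; nothing more can be done
None
```

I handed the job in with the bar flush to the fence and tight to the end stop, the strap square to within about a degree, and the nut tightened to the wrench's click, stopping there (push force fell from about 13 N to 5 N); the hand-in gave no verdict.

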